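# Sort new stock into the display trays

### The arm

A 6-joint arm with a two-finger parallel gripper is mounted at the origin on a cart in front of the work surface, level with it; the furniture and walls round the work are solid. World frame = base frame: x ahead of the robot, y to its left, z up, the work surface at z = 0. Lengths are in m, angles in rad, forces in N, time in s.
With the tool pointing down it reaches from about 0.425 to 0.95 m from the base axis. Payload 3.5 kg.
Tool frame: the origin (TCP) lies midway between the tips of the shut fingers; the grasp point (between the pads) lies 19 mm behind it (ctrl.pinch_z is the distance from the TCP to the grasp point, in m); z points along the fingers, y is the line along which they close (so a half turn about z gives the same grasp; the last joint's range is limited). The gripper opens to 85 mm and grips with 20 to 120 N. Pads are 22 mm wide; open, the fingers measure 114 mm over their backs; the gripper's body (76 mm by 85 mm) begins 54 mm behind the grasp point. The pads swing forward as they close: fully open they stand 13 mm farther back than shut.
Start: joints at [1.157, 0.286, 1.577, -0, 1.279, -0.15], TCP at [0.176, 0.652, 0.231] pointing down, gripper open.
Joint ranges: [-2.77, 2.77], [-0.9, 2.22], [0.21, 2.48], [-1.53, 4.67], [0.24, 2.81], [-2.84, 2.84]. Speed limits (rad/s): [2.79, 2.79, 3.14, 3.14, 3.14, 3.14].

### API

Orientations are given as a unit quaternion [x, y, z, w].
In Python, from plant import get_state, viewer, sign_off, ctrl gives the robot as it stands. The module is installed in compiled form; this text tells all that it offers.
- The arm moves only by the shell command python3 -m handwheel 'ROWS' [FORCE]. ROWS is JSON, a list that holds one entry, the list of rows, each a list of 5 numbers: the finger opening in m, from 0 to 0.0854, then the shift along the tool's x, y, z in m, then the turn about the tool's z in degrees. In form: [[[claw, x, y, z, spin], ...]]. A call has 1 to 12 rows; each row shifts and turns the commanded pose from where the row before left it, along the tool's axes as they then stand; what a row does not reach is not made up. A row lasts 1/12 s, in which the tool goes at most 41.7 mm and 7.16 degrees, less where a joint would pass 70% of its speed; a pose out of reach is approached as far as the arm can. A call is refused whole if a number of a shift passes 0.0417 or a number of a turn 7.16, either way. A call with a gripper value outside its range is refused whole. The fingers move at their own pace and stop on an object; FORCE is the grip in N (left out, the last holds). Time passes only in rows, so rows that do not move let the fingers close. It gives the time, the measured TCP pose, the force, the opening and the grip force at its end, in the units of the state.
- get_state(): the state, without advancing time (a new reading comes with each control period).
- viewer.read_camera(name): name is "side" or "top" or "wrist"; returns the picture (420x560x3 uint8, blue, green, red); there is no depth.
- viewer.camera_params(name): a dict with "fov_y" (degrees; the focal length in pixels is half the picture's height over the tangent of half this angle, whatever the lens; pixels are square), "cx", "cy" (the principal point, pixels), "xyz" and "attitude" of the camera in the world; the wrist camera has in their place "hand_eye" (4x4, takes a point from camera to tool coordinates, whose origin is the TCP and whose axes are the flange's). Camera axes: x right, y up, looking along -z (the intrinsics and any distortion apply to the point x, -y, -z); pixel columns grow to the right and rows downward; lengths in m; the calibration is good to about 2 mm. A picture is of the moment at which its call begins: read the wrist's pose just before it. camera_params takes no time and is no camera call.
- sign_off(): hands the job in; it is judged then, once.
Trained networks look in the newest picture that a camera, given by its name, has taken for a name from the list of things; names that differ only in an ending like _2 or _b are one class to them, and where a whole thing is asked for, a point or a joint stands for the part that bears it (a point fixed in the world has none). Each returns a list of dicts, best first, with "confidence" (0 to 1); they miss things now and then, are a little off and sometimes report something else, mostly with a low value. They report only what shows in the picture. A call takes as long as a camera call. They do not tell look-alikes from the thing itself.
- viewer.look_for(camera, name): "extent" ([left, top, width, height] as shares, 0 to 1, of the picture: columns of its width, rows of its height, round what is visible of it).
- viewer.outline_of(camera, name): "mask" (420x560 bool, what is visible of it) and "extent" ([left, top, width, height] as shares, 0 to 1, of the picture: columns of its width, rows of its height, round what is visible of it).
- viewer.pinpoint(camera, name): "xy" ([column, row] as shares, 0 to 1, of the picture: columns of its width, rows of its height: a listed point, or the origin of a listed thing).
The state is a dict: "time": time; "qpos": joint angles; "dq": joint speeds; "joint_efforts": joint torques, N m; "eef_pos": TCP position; "tcp_rot": TCP orientation; "contact_force": force on the tool from outside, world axes, zero at the start; "wrist_torque": the same for the moment, N m; "opening": opening from 0.0 (shut) to 1.0 (fully open); "finger_force": force on a finger pad.
Only numpy, scipy, OpenCV 4.12 (cv2) and the standard library are available. Lean on these libraries where they do the work, as an engineer would, in place of code of your own. Each camera call takes 0.05 s, during which the arm holds its last target. There are 200 camera calls.

### The job

Sort the four new things on the counter into the three display trays, each into the tray that already holds one of its kind: the pastille tin in the free bay beside the tin, the small gift box in the free bay beside the gift box and square to its tray, and the two jars beside the big jar so that the row steps down in height, the taller one next to the big jar and the shorter one in the end bay. Stand each one upright and flat in the middle of its bay, and leave the service bell where it stands.

Things in the scene. Friction and masses are not known exactly. Their poses are not given: they have to be found in the camera images.
- tall_jar_centre (a point): Loose honey-coloured glass jar with lid, 54 mm diameter, 75 mm tall: the taller of the two loose jars. The point is its centre, 37.5 mm above its underside; z points up to the lid.
- short_jar_centre (a point): Loose jar with lid, 50 mm diameter, 60 mm tall: the shorter of the two loose jars. The point is its centre, 30 mm above its underside; z points up to the lid.
- tin_centre (a point): Loose low round pastille tin, 65 mm diameter, 36 mm tall. The point is its centre, 18 mm above its underside; z points up to the lid.
- gift_box_centre (a point): Loose small gift box with a bow, nearly square. The box itself is 64 mm along its x and 63 mm along its y, with 50 mm of firm height; the bow reaches to 64 mm. The point is its centre, 25 mm above its underside; x and y are square to its sides, z up.
- bell_centre (a point): Domed service bell on a round black foot, 80 mm diameter, 58 mm tall, loose, standing among the things; it is to be left where it is. The point is on its axis, 29 mm above its underside.
- jar_bay_middle (a point): Middle of the floor of the middle bay of the jar tray, for the taller jar. Fixed wooden tray 232 x 130 x 12 mm, floor 4 mm above the counter, rim and dividers 8 mm above the floor; x runs along the tray toward the thing already in it, y across, z up. Three bays in a row, each 71 mm (x) by 120 mm (y) inside; the big jar (62 mm diameter, 82 mm tall, fixed) stands 75 mm along +x.
- jar_bay_end (a point): Middle of the floor of the end bay of the jar tray, the one farthest from the big jar, for the shorter jar. Size and axes as for the middle bay; its centre lies 75 mm along -x from that of the middle bay.
- tin_bay (a point): Middle of the floor of the free bay of the tin tray. Fixed wooden tray 232 x 130 x 12 mm, floor 4 mm above the counter, rim and dividers 8 mm above the floor; x runs along the tray toward the thing already in it, y across, z up. Two bays, each 108 mm (x) by 120 mm (y) inside. Its other bay holds a tin (69 mm diameter, 42 mm tall, fixed), centred 114 mm along +x.
- box_bay (a point): Middle of the floor of the free bay of the gift-box tray. Fixed wooden tray 232 x 130 x 12 mm, floor 4 mm above the counter, rim and dividers 8 mm above the floor; x runs along the tray toward the thing already in it, y across, z up. Two bays, each 108 mm (x) by 120 mm (y) inside. Its other bay holds a gift box (about 66 mm square, 69 mm tall with its bow, fixed), centred 114 mm along +x.
- hat_box: Large round purple box, fixed, standing on edge in the middle of the counter: an obstacle 220 mm high. The point is the middle of its foot on the counter; it reaches 80 mm from there toward the robot, 60 mm away from it, 100 mm to the left and right.
Not all that is in view belongs to the job. What is shaped like the part that bears tin_centre but purple is not meant. What is shaped like the part that bears tall_jar_centre but blue is not meant.

How it is judged:
At the end, for the whole second after the job is handed in: Each thing is within 15 mm of the middle of its own bay, its underside on the bay floor (within 4 mm), upright within 0.1 rad, and at rest; the gift box is square to its tray within 0.2 rad (horizontal distance between tall_jar_centre and jar_bay_middle below 0.015 m and z of tall_jar_centre in the frame of jar_bay_middle between 0.0335 and 0.0415 m and angle between each of tall_jar_centre, short_jar_centre, tin_centre, gift_box_centre's own z axis and vertical below 0.1 rad and linear speed of each of tall_jar, short_jar, tin, gift_box below 0.02 m/s and angular speed of each of tall_jar, short_jar, tin, gift_box below 0.2 rad/s and horizontal distance between short_jar_centre and jar_bay_end below 0.015 m and z of short_jar_centre in the frame of jar_bay_end between 0.026 and 0.034 m and horizontal distance between tin_centre and tin_bay below 0.015 m and z of tin_centre in the frame of tin_bay between 0.014 and 0.022 m and horizontal distance between gift_box_centre and box_bay below 0.015 m and z of gift_box_centre in the frame of box_bay between 0.021 and 0.029 m and (angle between the x axis of gift_box_centre and the x axis of box_bay, either way round below 0.2 rad or angle between the x axis of gift_box_centre and the y axis of box_bay, either way round below 0.2 rad)); the robot touches nothing.
It fails at once if the service bell is shifted by more than 20 mm (distance of bell_centre from where it was at the start of the episode above 0.02 m).
It also fails if it takes over 120 s, if anything falls off the work surface, if the arm or the gripper's body presses on something with over 40 N, if the wrist force passes 120 N, or if a joint passes its speed limit or range.

## Working session

There is one attempt and no reset: what is moved stays moved. The work goes in short steps, Python scripts to look and compute and a shell command to move; the robot and the scene stay as the last step left them, time stands still between calls to the robot, and variables do not carry over. Pictures are saved under pics/ and viewed, at most 16 in all, crops included, and the job is handed in when it is done.

```bash
mkdir -p pics; python3 - <<'E'
from plant import get_state, viewer, ctrl
import cv2
s=get_state();print({k:s[k] for k in('time','eef_pos','tcp_rot','opening')},ctrl.pinch_z)
for c in('top','side','wrist'):
    cv2.imwrite(f'pics/{c}0.png',viewer.read_camera(c)); print(c,viewer.camera_params(c))
names=['tall_jar_centre','short_jar_centre','tin_centre','gift_box_centre','bell_centre','jar_bay_middle','jar_bay_end','tin_bay','box_bay','hat_box']
for c in('top','side'):
    for n in names:
        print(c,n,[(round(d['xy'][0]*560),round(d['xy'][1]*420),round(float(d['confidence']),2)) for d in viewer.pinpoint(c,n)][:4])
E
```

```text
{'time': 0.0, 'eef_pos': array([0.17571057, 0.65105995, 0.22992823]), 'tcp_rot': array([ 1.31526828e-01,  9.91311908e-01, -1.13294375e-03, -3.33258179e-04]), 'opening': 1.000884623714899} 0.0187
top {'fov_y': 55.43487067386753, 'cx': 282.10610552658227, 'cy': 206.71312030677987, 'xyz': array([ 0.3645937 , -0.0493698 ,  1.33959263]), 'attitude': array([-0.05558098,  0.04124914,  0.70768603, -0.70312855])}
side {'fov_y': 44.63828933329258, 'cx': 281.0699605335045, 'cy': 206.77496665045126, 'xyz': array([ 0.30114917, -1.00649265,  0.98231328]), 'attitude': array([ 0.39842998, -0.04129926, -0.10347131,  0.91040739])}
wrist {'fov_y': 66.42171604674068, 'cx': 277.3015998605039, 'cy': 210.34358097770124, 'hand_eye': array([[-1.32275760e-03,  9.58059428e-01,  2.86566542e-01,
         7.34548855e-02],
       [ 9.99998996e-01,  1.12156680e-03,  8.66216348e-04,
        -3.84389995e-04],
       [ 5.08483218e-04,  2.86567400e-01, -9.58059950e-01,
        -1.41999835e-01],
       [ 0.00000000e+00,  0.00000000e+00,  0.00000000e+00,
         1.00000000e+00]])}
top tall_jar_centre [(174, 264, 0.52)]
top short_jar_centre [(332, 246, 0.63)]
top tin_centre [(407, 261, 0.95), (370, 257, 0.84)]
top gift_box_centre [(218, 249, 0.7)]
top bell_centre [(390, 226, 0.83)]
top jar_bay_middle [(269, 163, 0.86)]
top jar_bay_end [(270, 187, 0.82), (209, 201, 0.16)]
top tin_bay [(206, 199, 0.76)]
top box_bay [(328, 201, 0.65)]
top hat_box []
side tall_jar_centre [(210, 144, 0.85), (234, 137, 0.74)]
side short_jar_centre [(248, 260, 0.75)]
side tin_centre [(242, 307, 0.95), (254, 353, 0.81)]
side gift_box_centre [(223, 172, 0.67)]
side bell_centre [(301, 322, 0.86)]
side jar_bay_middle [(338, 199, 0.67)]
side jar_bay_end [(315, 204, 0.93)]
side tin_bay [(277, 160, 0.66)]
side box_bay [(313, 260, 0.74)]
side hat_box []
```

View pics/top0.png

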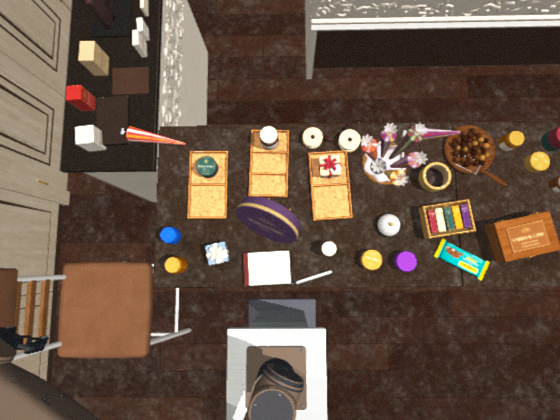

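View pics/side0.png

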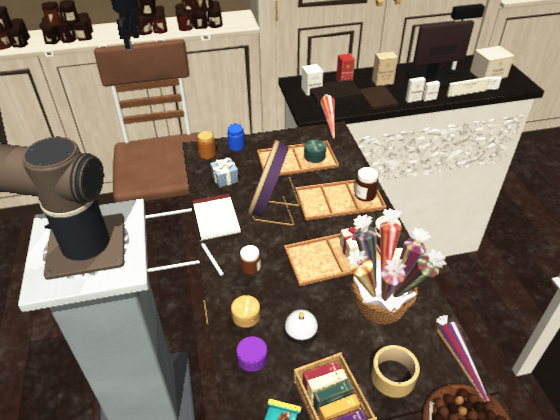

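The top view shows these things:
- The honey jar is at (175,265), next to the blue look-alike at (170,235).
- The gift box is at (217,253) and the short jar at (329,248).
- The orange tin is at (371,260), with the purple look-alike at (406,261). The bell is at (389,225).
- The free bays are: tin (207,200), jar (269,163) and (269,187), box (330,201).

The orange tin and the honey jar are the ones meant, because purple and blue are excluded. Next I turn these pixels into positions.

```bash
cat > h.py <<'E'
import numpy as np, cv2
from scipy.spatial.transform import Rotation as R
from plant import get_state, viewer
def cam(c,s=None):
    p=viewer.camera_params(c); f=210/np.tan(np.radians(p['fov_y']/2))
    if c=='wrist':
        s=s or get_state(); T=np.eye(4);T[:3,:3]=R.from_quat(s['tcp_rot']).as_matrix();T[:3,3]=s['eef_pos']
        T=T@p['hand_eye']; return f,p['cx'],p['cy'],T[:3,3],T[:3,:3]
    return f,p['cx'],p['cy'],np.array(p['xyz']),R.from_quat(p['attitude']).as_matrix()
def ray(c,u,v,s=None):
    f,cx,cy,o,M=cam(c,s); return o,M@np.array([(u-cx)/f,-(v-cy)/f,-1])
def onz(c,u,v,z,s=None):
    o,d=ray(c,u,v,s); return o+d*(z-o[2])/d[2]
def proj(c,P,s=None):
    f,cx,cy,o,M=cam(c,s); q=M.T@(np.array(P)-o); return cx+f*q[0]/-q[2], cy-f*q[1]/-q[2]
E
python3 - <<'E'
from h import *
np.set_printoptions(precision=3,suppress=True)
L=dict(tall=(174,264,210,144,.0375),short=(330,248,248,260,.03),tin=(371,259,246,309,.018),ptin=(406,261,252,353,.018),box=(217,252,223,173,.025),bell=(389,225,301,323,.029),blue=(170,235,236,137,.0375),jm=(269,163,338,199,.004),je=(270,187,315,204,.004),tb=(207,200,277,160,.004),bb=(329,201,313,260,.004))
for k,(a,b,c,d,z) in L.items(): print(k,onz('top',a,b,z)[:2],onz('side',c,d,z)[:2])
E
python3 - <<'E'
import cv2
a=cv2.imread('pics/top0.png')[120:300,140:440];cv2.imwrite('pics/crop.png',cv2.resize(a,None,fx=2.6,fy=2.6,interpolation=cv2.INTER_CUBIC))
E
```

```text
tall [0.359 0.328] [0.367 0.325]
short [ 0.408 -0.178] [ 0.4   -0.171]
tin [ 0.372 -0.312] [ 0.371 -0.305]
ptin [ 0.365 -0.426] [ 0.364 -0.42 ]
box [0.398 0.191] [0.388 0.188]
bell [ 0.482 -0.373] [ 0.482 -0.378]
blue [0.454 0.344] [0.453 0.344]
jm [0.701 0.021] [0.694 0.021]
je [0.617 0.018] [0.624 0.016]
tb [0.574 0.232] [0.564 0.239]
bb [ 0.567 -0.181] [ 0.563 -0.186]
```

View pics/crop.png

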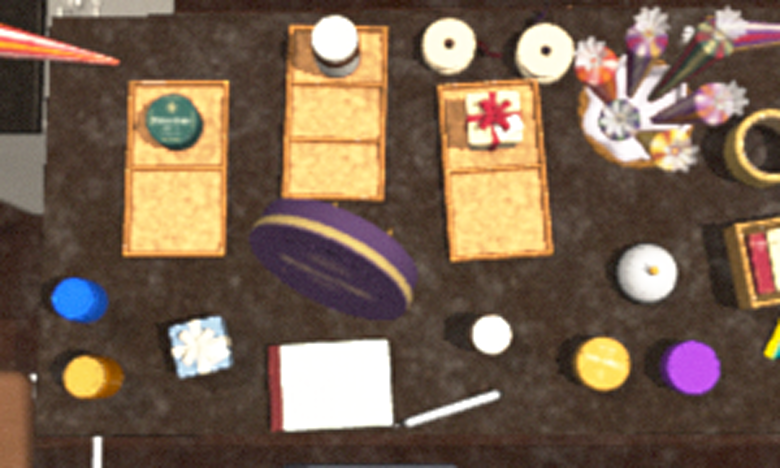

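Top and side agree to within 1 cm, and every point is within reach. In the crop, the honey jar is at (92,377) and the orange tin at (602,362). Both colours are right, and the blue (78,300) and purple (691,368) ones are the look-alikes. I'll move to a survey pose.

```bash
python3 -m handwheel '[[[0.085,0,0,-0.04,-5],[0.085,0,0,-0.04,-5],[0.085,0,0,-0.04,-5.1],[0.085,-0.023,-0.039,0,0],[0.085,-0.023,-0.039,0,0],[0.085,-0.023,-0.039,0,0],[0.085,-0.023,-0.039,0,0],[0.085,-0.023,-0.039,0,0],[0.085,-0.023,-0.039,0,0],[0.085,-0.023,-0.039,0,0],[0.085,-0.023,-0.039,0,0]]]' 40
python3 -m handwheel '[[[0.085,-0.023,-0.039,0,0],[0.085,-0.023,-0.039,0,0],[0.085,-0.023,-0.039,0,0],[0.085,-0.023,-0.039,0,0],[0.085,-0.023,-0.039,0,0],[0.085,-0.023,-0.039,0,0],[0.085,0,0,0,0],[0.085,0,0,0,0]]]'
cat > look.py <<'E'
import sys; from h import *
np.set_printoptions(precision=4,suppress=True)
Z=dict(tall_jar_centre=.0375,short_jar_centre=.03,tin_centre=.018,gift_box_centre=.025,bell_centre=.029,jar_bay_middle=.004,jar_bay_end=.004,tin_bay=.004,box_bay=.004)
def run(pic,names):
    s=get_state(); im=viewer.read_camera('wrist'); cv2.imwrite(f'pics/{pic}.png',im)
    e=R.from_quat(s['tcp_rot']).as_matrix(); print('tcp',s['eef_pos'],'yaw of tool x',np.degrees(np.arctan2(e[1,0],e[0,0])),'t',s['time'])
    for n in names:
        for d in viewer.pinpoint('wrist',n)[:3]:
            u,v=d['xy'][0]*560,d['xy'][1]*420
            print(n,round(u),round(v),'%.2f'%d['confidence'],onz('wrist',u,v,Z[n],s)[:2])
if __name__=='__main__': run(sys.argv[1],sys.argv[2:] or list(Z))
E
python3 look.py w1
```

```text
time: 2.07
eef_pos: [0.3457, 0.3627, 0.3516]
tcp_rot: [-0.0, 1.0, 0.0, 0.0]
contact_force: [0.4, 0.3, -0.4]
opening: 0.991
finger_force: 0.0
time: 2.73
eef_pos: [0.4729, 0.1473, 0.3512]
tcp_rot: [0.002, 1.0, 0.0, -0.0]
contact_force: [0.4, 0.1, -0.1]
opening: 0.997
finger_force: 0.0
tcp [0.4729 0.1473 0.3512] yaw of tool x 179.72428076984352 t 2.7333
tall_jar_centre 417 152 0.65 [0.4507 0.3429]
tall_jar_centre 411 81 0.56 [0.3575 0.3244]
short_jar_centre 50 119 0.86 [ 0.4036 -0.1682]
tin_centre 72 225 0.29 [ 0.5636 -0.1756]
jar_bay_middle 206 296 0.79 [0.6986 0.0225]
jar_bay_end 203 256 0.59 [0.6242 0.023 ]
tin_bay 331 223 0.72 [0.5672 0.2321]
tin_bay 409 78 0.66 [0.3505 0.334 ]
box_bay 71 223 0.83 [ 0.5638 -0.1856]
```

View pics/w1.png

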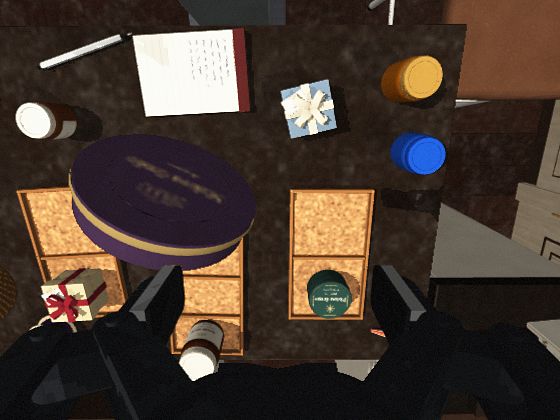

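The wrist view shows the honey jar at (413,80), the blue one at (418,153), the box at (309,108) and the tin bay at (331,228). The networks' bay estimates fit the picture. Now I'll work out the box yaw and the tray frame from their corners.

```bash
python3 - <<'E'
from h import *
np.set_printoptions(precision=4,suppress=True)
def quad(n,pts,z):
    P=np.array([onz('wrist',u,v,z)[:2] for u,v in pts]); print(n,'centre',P.mean(0),'sides',[np.linalg.norm(P[i]-P[i-1]).round(4) for i in range(4)],'edge angles',[np.degrees(np.arctan2(*(P[i]-P[i-1])[::-1])).round(1) for i in range(4)])
quad('tintray',[(292,190),(375,190),(369,319),(290,318)],.012)
quad('boxtop',[(281,92),(331,81),(339,128),(288,138)],.05)
im=cv2.imread('pics/w1.png')
a=cv2.resize(im[40:240,260:460],None,fx=3,fy=3,interpolation=cv2.INTER_CUBIC); b=cv2.resize(im[170:370,0:260],None,fx=2.3,fy=2.3)
cv2.imwrite('pics/c2.png',a)
E
```

```text
tintray centre [0.6243 0.2379] sides [np.float64(0.2283), np.float64(0.1276), np.float64(0.2305), np.float64(0.1377)] edge angles [np.float64(179.9), np.float64(90.0), np.float64(2.4), np.float64(-90.8)]
boxtop centre [0.3931 0.1921] sides [np.float64(0.0592), np.float64(0.0657), np.float64(0.0602), np.float64(0.0694)] edge angles [np.float64(-170.6), np.float64(101.7), np.float64(13.0), np.float64(-79.1)]
```

View pics/c2.png

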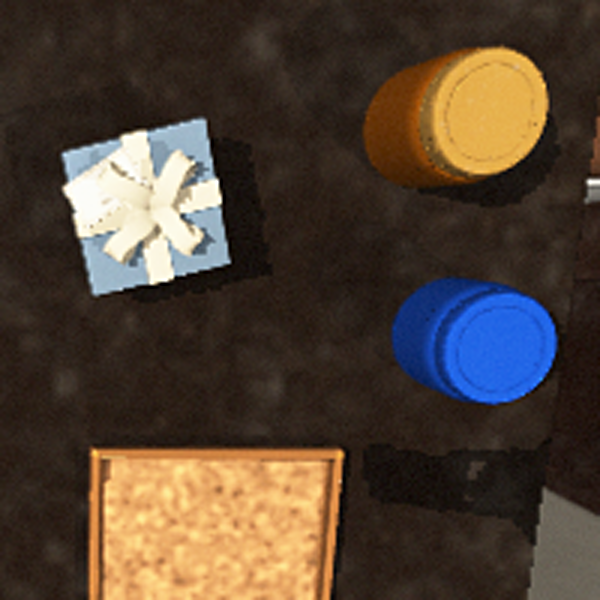

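```bash
python3 -m handwheel '[[[0.085,0.0164,0.0256,0.024,0],[0.085,0.0164,0.0256,0.024,0],[0.085,0.0164,0.0256,0.024,0],[0.085,0.0164,0.0256,0.024,0],[0.085,0.0164,0.0256,0.024,0],[0.085,0.0164,0.0256,0.024,0],[0.085,0.0164,0.0256,0.024,0],[0.085,0,0,0,0],[0.085,0,0,0,0]]]'
python3 look.py w2 tall_jar_centre gift_box_centre
```

```text
time: 3.98
eef_pos: [0.3555, 0.3289, 0.1816]
tcp_rot: [-0.002, 1.0, -0.001, -0.002]
contact_force: [0.5, -0.4, 0.4]
opening: 0.994
finger_force: 0.0
tcp [0.3555 0.3289 0.1816] yaw of tool x -179.7978629082246 t 3.9833
tall_jar_centre 292 292 0.69 [0.4525 0.3429]
```

View pics/w2.png

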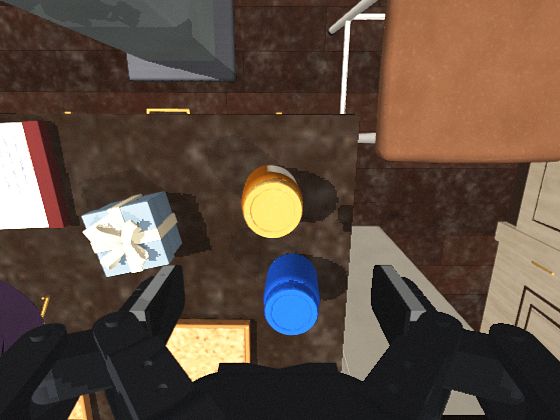

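The honey jar's lid is centred at (273,211) and the blue one sits beyond it at (292,310). The chair is off the counter to the right.

```bash
python3 - <<'E'
from h import *
im=cv2.imread('pics/w2.png'); hsv=cv2.cvtColor(im,cv2.COLOR_BGR2HSV)
m=cv2.inRange(hsv,(12,120,210),(35,255,255)); m[:150]=0;m[260:]=0;m[:,:230]=0;m[:,320:]=0
c=max(cv2.findContours(m,0,1)[0],key=cv2.contourArea); (u,v),r=cv2.minEnclosingCircle(c); print(u,v,r,cv2.boundingRect(c))
print(onz('wrist',u,v,.075),onz('wrist',272,211,.075), 'dia px->m', onz('wrist',272+29,211,.075)-onz('wrist',272-29,211,.075))
E
```

```text
271.870361328125 207.12962341308594 30.492918014526367 (243, 181, 59, 57)
[0.35800112 0.32359881 0.075     ] [0.36130625 0.32368185 0.075     ] dia px->m [0.00011206 0.04755613 0.        ]
```

```bash
python3 -m handwheel '[[[0.085,-0.004,-0.005,0.02,0],[0.085,0,0,0.035,0],[0.085,0,0,0.035,0],[0.085,0,0,0.035,0],[0.085,0,0,0.025,0],[0.085,0,0,0.01,0],[0.085,0,0,0,0],[0.085,0,0,0,0]]]' 
python3 -m handwheel '[[[0.045,0,0,0,0],[0.045,0,0,0,0],[0.045,0,0,0,0],[0.045,0,0,0,0],[0.045,0,0,0,0],[0.045,0,0,0,0],[0.045,0,0,0,0],[0.045,0,0,0,0]]]' 40
python3 -m handwheel '[[[0.045,0,0,-0.03,0],[0.045,0,0,-0.04,0],[0.045,0,0,-0.04,0],[0.045,0,0,-0.04,0],[0.045,0,0,-0.04,0],[0.045,0,0,-0.04,0],[0.045,0,0,0,0]]]' 
```

```text
time: 4.8
eef_pos: [0.3631, 0.3235, 0.0247]
tcp_rot: [0.001, 1.0, 0.001, 0.001]
contact_force: [-1.0, -0.7, -0.3]
opening: 0.993
finger_force: 0.0
time: 5.47
eef_pos: [0.3629, 0.3239, 0.0257]
tcp_rot: [-0.0, 1.0, 0.0, 0.002]
contact_force: [-0.7, -2.5, 5.2]
opening: 0.613
finger_force: 41.0
time: 6.05
eef_pos: [0.3651, 0.3257, 0.2644]
tcp_rot: [-0.0, 1.0, 0.005, 0.008]
contact_force: [1.2, 0.4, -0.0]
opening: 0.607
finger_force: 43.2
```

```bash
python3 -m handwheel '[[[0.045,-0.028,-0.0253,-0.003,0],[0.045,-0.028,-0.0253,-0.003,0],[0.045,-0.028,-0.0253,-0.003,0],[0.045,-0.028,-0.0253,-0.003,0],[0.045,-0.028,-0.0253,-0.003,0],[0.045,-0.028,-0.0253,-0.003,0],[0.045,-0.028,-0.0253,-0.003,0],[0.045,-0.028,-0.0253,-0.003,0],[0.045,-0.028,-0.0253,-0.003,0],[0.045,-0.028,-0.0253,-0.003,0],[0.045,-0.028,-0.0253,-0.003,0],[0.045,-0.028,-0.0253,-0.003,0]]]'
python3 -m handwheel '[[[0.045,0,0,0.03,0],[0.045,0,0,0.03,0],[0.045,0,0,0.03,0],[0.045,0,0,0.03,0],[0.045,0,0,0.03,0],[0.045,0,0,0,0],[0.045,0,0,0,0]]]'
python3 look.py w3 jar_bay_middle jar_bay_end box_bay tin_bay tall_jar_centre
python3 - <<'E'
from h import *
print(get_state()['qpos'])
E
```

```text
time: 7.05
eef_pos: [0.6982, 0.0184, 0.2894]
tcp_rot: [0.0, 1.0, 0.0, 0.0]
contact_force: [0.4, -0.2, -1.8]
opening: 0.61
finger_force: 43.1
time: 7.63
eef_pos: [0.6956, 0.02, 0.1368]
tcp_rot: [0.0, 1.0, 0.0, -0.003]
contact_force: [0.3, 0.0, -0.5]
opening: 0.613
finger_force: 43.1
tcp [0.6956 0.02   0.1368] yaw of tool x 179.99336152360215 t 7.6333
jar_bay_middle 280 207 0.67 [0.7008 0.0221]
jar_bay_end 280 116 0.73 [0.6222 0.0221]
box_bay 9 39 0.84 [ 0.5649 -0.1874]
tin_bay 550 44 0.83 [0.5695 0.2314]
tall_jar_centre 280 116 0.67 [0.6226 0.0219]
[-1.16828511e-01  4.11842455e-01  1.58337779e+00 -4.78338712e-06
  1.14157770e+00 -1.68752401e+00]
```

View pics/w3.png

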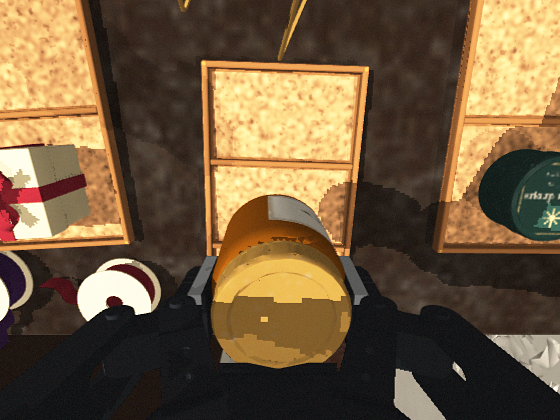

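```bash
python3 - <<'E'
from h import *
np.set_printoptions(precision=4,suppress=True)
for n,p in dict(nl=(203,63),nr=(368,68),dl=(207,162),dr=(362,166),bn=(132,245),bm1=(98,109),b0=(75,0),tn=(438,250)).items(): print(n,onz('wrist',*p,.012)[:2])
# jar bottom check: lid circle at z = TCP-.0257+.075
print('lid',onz('wrist',281,308,.1368-.0257+.075))
E
```

```text
nl [ 0.5874 -0.0386]
nr [0.5912 0.09  ]
dl [ 0.6644 -0.0405]
dr [0.668  0.0911]
bn [ 0.7404 -0.1143]
bm1 [ 0.6215 -0.126 ]
b0 [ 0.5446 -0.1304]
tn [0.7457 0.1669]
lid [0.6903 0.0205 0.1861]
```

```bash
python3 -m handwheel '[[[0.045,-0.01,0.0015,0.02,0],[0.045,0,0,0.035,0],[0.045,0,0,0.025,0],[0.045,0,0,0.012,0],[0.045,0,0,0.008,0],[0.045,0,0,0,0],[0.045,0,0,0,0],[0.045,0,0,0,0]]]'
```

```text
time: 8.6
eef_pos: [0.7091, 0.021, 0.042]
tcp_rot: [0.0, 1.0, -0.0, 0.002]
contact_force: [0.2, -0.1, -2.1]
opening: 0.61
finger_force: 43.1
```

```bash
python3 -m handwheel '[[[0.045,0.003,0,0.006,0],[0.045,0,0,0.004,0],[0.045,0,0,0,0],[0.045,0,0,0,0],[0.045,0,0,0,0]]]'
```

```text
time: 9.02
eef_pos: [0.7046, 0.0211, 0.0298]
tcp_rot: [0.0, 1.0, -0.0, 0.0]
contact_force: [-0.3, 0.0, 0.4]
opening: 0.612
finger_force: 43.4
```

```bash
python3 -m handwheel '[[[0.075,0,0,0,0],[0.075,0,0,0,0],[0.075,0,0,0,0],[0.075,0,0,-0.005,0],[0.075,0,0,-0.02,0],[0.085,0,0,-0.04,0],[0.085,0,0,-0.04,0],[0.085,0,0,-0.04,0],[0.085,0,0,-0.04,0],[0.085,0,0,-0.04,0],[0.085,0,0,-0.04,0]]]'
python3 -m handwheel '[[[0.085,0.0302,-0.0191,0,0],[0.085,0.0302,-0.0191,0,0],[0.085,0.0302,-0.0191,0,0],[0.085,0.0302,-0.0191,0,0],[0.085,0.0302,-0.0191,0,0],[0.085,0.0302,-0.0191,0,0],[0.085,0.0302,-0.0191,0,0],[0.085,0.0302,-0.0191,0,0],[0.085,0.0302,-0.0191,0,0],[0.085,0.0302,-0.0191,0,0],[0.085,0,0,0.03,0],[0.085,0,0,0.03,0]]]'
python3 -m handwheel '[[[0.085,0,0,0.03,0],[0.085,0,0,0.03,0],[0.085,0,0,0,0],[0.085,0,0,0,0]]]'
python3 look.py w4 short_jar_centre tin_centre box_bay jar_bay_end
python3 - <<'E'
from h import *
im=viewer.read_camera('side');cv2.imwrite('pics/s4.png',im)
w=cv2.imread('pics/w4.png')
a=cv2.resize(im[150:280,230:400],(560,428));cv2.imwrite('pics/m4.png',np.hstack([cv2.resize(w,(400,300)),a[:300,:400]*0+cv2.resize(a,(400,300))]))
E
```

```text
time: 9.93
eef_pos: [0.7039, 0.0212, 0.297]
tcp_rot: [0.0, 1.0, -0.0, 0.0]
contact_force: [1.7, 0.1, -0.4]
opening: 0.995
finger_force: 0.0
time: 10.93
eef_pos: [0.4023, -0.1719, 0.2369]
tcp_rot: [0.002, 1.0, -0.003, 0.003]
contact_force: [1.1, -0.8, -1.3]
opening: 0.994
finger_force: 0.0
time: 11.27
eef_pos: [0.4014, -0.1692, 0.1736]
tcp_rot: [0.0, 1.0, 0.001, -0.001]
contact_force: [-0.5, -0.4, -0.2]
opening: 1.0
finger_force: 0.0
tcp [ 0.4014 -0.1692  0.1736] yaw of tool x 179.98212181296225 t 11.2667
short_jar_centre 278 202 0.94 [ 0.4045 -0.1689]
tin_centre 124 161 0.96 [ 0.369  -0.3116]
tin_centre 2 156 0.96 [ 0.364  -0.4226]
box_bay 263 330 0.74 [ 0.5623 -0.1853]
```

View pics/m4.png

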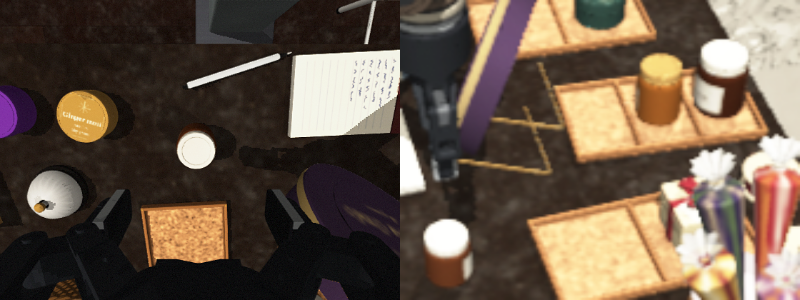

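The short jar is at (278,202) in the wrist frame. The side crop shows the honey jar upright in the middle bay. The end bay lies close behind the hat box, so before picking up the jar I'll check how far the box reaches.

```bash
python3 - <<'E'
from h import *
np.set_printoptions(precision=3,suppress=True)
def tri(a,b):
    (o1,d1),(o2,d2)=ray(*a),ray(*b); d1/=np.linalg.norm(d1);d2/=np.linalg.norm(d2)
    t=np.linalg.lstsq(np.c_[d1,-d2],o2-o1,rcond=None)[0]; p,q=o1+d1*t[0],o2+d2*t[1]; return (p+q)/2,np.linalg.norm(p-q)
# top of box: side (285,143); top view candidates
for u,v in ((262,199),(269,201),(280,205)): print(tri(('side',283,143),('top',u,v)))
for z in (.1,.17,.22): print(z,[onz('top',u,v,z)[:2] for u,v in ((236,213),(262,198),(299,218),(298,240))])
s=cv2.imread('pics/side0.png')[120:240,190:350];t=cv2.imread('pics/top0.png')[180:260,220:320]
cv2.imwrite('pics/hat.png',np.hstack([cv2.resize(s,(400,300)),cv2.resize(t,(375,300))]))
E
```

```text
(array([0.539, 0.03 , 0.22 ]), np.float64(0.005886287587919551))
(array([0.532, 0.009, 0.235]), np.float64(0.002397413444933704))
(array([ 0.521, -0.022,  0.258]), np.float64(0.0052154124911116505))
0.1 [array([0.517, 0.12 ]), array([0.564, 0.038]), array([ 0.5  , -0.077]), array([ 0.431, -0.073])]
0.17 [array([0.508, 0.11 ]), array([0.553, 0.034]), array([ 0.492, -0.076]), array([ 0.428, -0.072])]
0.22 [array([0.502, 0.104]), array([0.545, 0.03 ]), array([ 0.487, -0.074]), array([ 0.425, -0.071])]
```

View pics/hat.png

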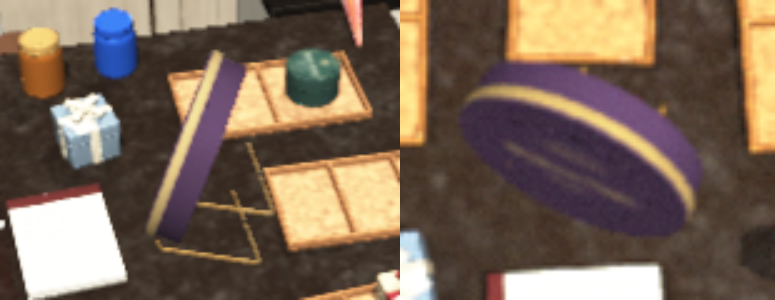

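```bash
python3 -m handwheel '[[[0.085,-0.003,0,0.03,0],[0.085,0,0,0.03,0],[0.085,0,0,0.03,0],[0.085,0,0,0.03,0],[0.085,0,0,0.02,0],[0.085,0,0,0.013,0],[0.085,0,0,0,0],[0.085,0,0,0,0]]]' 40
python3 -m handwheel '[[[0.042,0,0,0,0],[0.042,0,0,0,0],[0.042,0,0,0,0],[0.042,0,0,0,0],[0.042,0,0,0,0],[0.042,0,0,0,0],[0.042,0,0,0,0],[0.042,0,0,0,0]]]' 40
```

```text
time: 12.23
eef_pos: [0.4055, -0.1699, 0.0216]
tcp_rot: [0.0, 1.0, 0.0, -0.0]
contact_force: [-0.5, 0.1, -0.1]
opening: 0.995
finger_force: 0.0
time: 12.9
eef_pos: [0.4065, -0.1707, 0.0231]
tcp_rot: [-0.0, 1.0, -0.001, 0.001]
contact_force: [-1.1, 0.4, 5.7]
opening: 0.556
finger_force: 40.7
```

The hat box leans back on an easel with its top edge near x≈0.54. The wrist camera would foul it at the end bay, so I'll lift the short jar, turn the tool half round and then cross over.

```bash
python3 -m handwheel '[[[0.042,0,0,-0.03,0],[0.042,0,0,-0.04,0],[0.042,0,0,-0.04,0],[0.042,0,0,-0.04,0],[0.042,0,0,-0.04,0],[0.042,0,0,-0.04,7],[0.042,0,0,-0.04,7],[0.042,0,0,-0.01,7],[0.042,0,0,0,7],[0.042,0,0,0,7],[0.042,0,0,0,7],[0.042,0,0,0,7]]]'
python3 -m handwheel '[[[0.042,0,0,0,7],[0.042,0,0,0,7],[0.042,0,0,0,7],[0.042,0,0,0,7],[0.042,0,0,0,7],[0.042,0,0,0,7],[0.042,0,0,0,7],[0.042,0,0,0,7],[0.042,0,0,0,7],[0.042,0,0,0,7],[0.042,0,0,0,7],[0.042,0,0,0,7]]]'
python3 -m handwheel '[[[0.042,0,0,0,7],[0.042,0,0,0,7],[0.042,0,0,0,7],[0.042,0,0,0,7],[0.042,0,0,0,7],[0.042,0,0,0,7],[0.042,0,0,0,5],[0.042,0,0,0,0],[0.042,0,0,0,0]]]'
```

```text
time: 13.9
eef_pos: [0.4048, -0.1694, 0.3011]
tcp_rot: [0.418, 0.909, 0.0, -0.0]
contact_force: [-0.6, -0.6, -2.7]
opening: 0.553
finger_force: 43.2
time: 14.9
eef_pos: [0.4048, -0.1694, 0.3009]
tcp_rot: [0.918, 0.396, -0.0, -0.0]
contact_force: [1.0, -0.5, -1.3]
opening: 0.555
finger_force: 43.2
time: 15.65
eef_pos: [0.405, -0.1695, 0.3011]
tcp_rot: [1.0, 0.001, -0.0, -0.0]
contact_force: [0.8, 0.5, -1.6]
opening: 0.551
finger_force: 43.2
```

```bash
python3 -m handwheel '[[[0.042,0.0275,-0.0241,0,0],[0.042,0.0275,-0.0241,0,0],[0.042,0.0275,-0.0241,0,0],[0.042,0.0275,-0.0241,0,0],[0.042,0.0275,-0.0241,0,0],[0.042,0.0275,-0.0241,0,0],[0.042,0.0275,-0.0241,0,0],[0.042,0.0275,-0.0241,0,0],[0.042,0,0,0.03,0],[0.042,0,0,0.035,0],[0.042,0,0,0.035,0],[0.042,0,0,0.035,0]]]'
python3 -m handwheel '[[[0.042,0,0,0.03,0],[0.042,0,0,0.03,0],[0.042,0,0,0.03,0],[0.042,0,0,0.02,0],[0.042,0,0,0,0],[0.042,0,0,0,0],[0.042,0,0,0,0]]]'
```

```text
time: 16.65
eef_pos: [0.6253, 0.0234, 0.1647]
tcp_rot: [1.0, 0.001, 0.0, 0.0]
contact_force: [0.4, -0.4, -2.7]
opening: 0.553
finger_force: 43.2
time: 17.23
eef_pos: [0.6266, 0.0228, 0.058]
tcp_rot: [1.0, 0.0, 0.001, 0.0]
contact_force: [0.3, -0.4, -2.4]
opening: 0.552
finger_force: 43.2
```

```bash
python3 -m handwheel '[[[0.042,-0.001,0,0.015,0],[0.042,0,0,0.008,0],[0.042,0,0,0.005,0],[0.042,0,0,0,0],[0.042,0,0,0,0],[0.042,0,0,0,0]]]'
```

```text
time: 17.73
eef_pos: [0.625, 0.0229, 0.0292]
tcp_rot: [1.0, -0.0, 0.001, 0.0]
contact_force: [0.2, 0.0, -2.5]
opening: 0.552
finger_force: 43.2
```

```bash
python3 -m handwheel '[[[0.042,0,0,0.002,0],[0.042,0,0,0,0],[0.07,0,0,0,0],[0.07,0,0,0,0],[0.07,0,0,0,0],[0.07,0,0,-0.005,0],[0.07,0,0,-0.02,0],[0.085,0,0,-0.04,0],[0.085,0,0,-0.04,0],[0.085,0,0,-0.04,0],[0.085,0,0,-0.04,0],[0.085,0,0,-0.04,0]]]'
python3 -m handwheel '[[[0.085,0,0,-0.04,0],[0.085,-0.0232,0.0304,0,0],[0.085,-0.0232,0.0304,0,0],[0.085,-0.0232,0.0304,0,0],[0.085,-0.0232,0.0304,0,0],[0.085,-0.0232,0.0304,0,0],[0.085,-0.0232,0.0304,0,0],[0.085,-0.0232,0.0304,0,0],[0.085,-0.0232,0.0304,0,0],[0.085,-0.0232,0.0304,0,0],[0.085,-0.0232,0.0304,0,0],[0.085,-0.0232,0.0304,0,0]]]'
python3 -m handwheel '[[[0.085,0,0,0.03,0],[0.085,0,0,0.03,0],[0.085,0,0,0.03,0],[0.085,0,0,0.03,0],[0.085,0,0,0.02,0],[0.085,0,0,0,0],[0.085,0,0,0,0]]]'
python3 look.py w5 tin_centre bell_centre
python3 - <<'E'
from h import *
im=viewer.read_camera('side');cv2.imwrite('pics/s5.png',im)
w=cv2.imread('pics/w5.png')
a=cv2.resize(im[150:280,230:400],(400,300),interpolation=cv2.INTER_CUBIC);cv2.imwrite('pics/m5.png',np.hstack([cv2.resize(w,(400,300)),a]))
E
```

```text
time: 18.73
eef_pos: [0.624, 0.023, 0.254]
tcp_rot: [1.0, -0.0, 0.0, 0.0]
contact_force: [1.2, 0.2, 0.7]
opening: 0.997
finger_force: 0.0
time: 19.73
eef_pos: [0.3676, -0.3124, 0.2921]
tcp_rot: [1.0, -0.0, 0.0, 0.001]
contact_force: [-0.2, -0.7, 0.7]
opening: 0.993
finger_force: 0.0
time: 20.32
eef_pos: [0.3686, -0.3109, 0.1509]
tcp_rot: [1.0, -0.0, -0.001, -0.001]
contact_force: [-0.4, -0.3, 0.2]
opening: 0.995
finger_force: 0.0
tcp [ 0.3686 -0.3109  0.1509] yaw of tool x -0.01865919023934116 t 20.3167
tin_centre 405 204 0.93 [ 0.3642 -0.4249]
tin_centre 275 200 0.65 [ 0.3679 -0.3093]
bell_centre 358 56 0.74 [ 0.4828 -0.372 ]
```

View pics/m5.png

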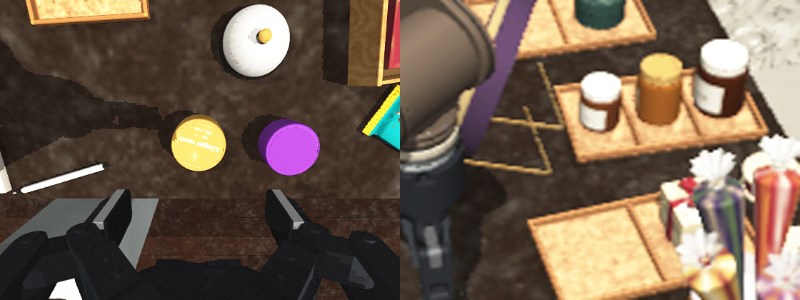

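Both jars stand upright in their bays, in the right order. The orange tin (275,200) is under the tool and the purple one (405,204) is clear to the side, so I grasp it.

```bash
python3 -m handwheel '[[[0.085,0,0.001,0.035,0],[0.085,0,0,0.035,0],[0.085,0,0,0.035,0],[0.085,0,0,0.02,0],[0.085,0,0,0.013,0],[0.085,0,0,0.006,0],[0.085,0,0,0,0],[0.085,0,0,0,0]]]'
python3 -m handwheel '[[[0.055,0,0,0,0],[0.055,0,0,0,0],[0.055,0,0,0,0],[0.055,0,0,0,0],[0.055,0,0,0,0],[0.055,0,0,0,0],[0.055,0,0,0,0]]]' 40
```

```text
time: 21.18
eef_pos: [0.3699, -0.3134, 0.0086]
tcp_rot: [1.0, -0.0, 0.001, 0.001]
contact_force: [0.3, 0.2, -0.3]
opening: 0.995
finger_force: 0.0
time: 21.77
eef_pos: [0.3701, -0.3135, 0.0094]
tcp_rot: [1.0, -0.0, 0.001, 0.001]
contact_force: [-0.2, 1.7, 6.1]
opening: 0.75
finger_force: 43.5
```

```bash
python3 -m handwheel '[[[0.055,0,0,-0.02,0],[0.055,0,0,-0.04,0],[0.055,0,0,-0.04,0],[0.055,0,0,-0.04,0],[0.055,0,0,-0.04,0],[0.055,0,0,-0.04,0],[0.055,0,0,-0.04,0],[0.055,0,0,-0.03,0],[0.055,0,0,0,0]]]'
python3 -m handwheel '[[[0.055,0.0131,-0.0365,0,0],[0.055,0.0131,-0.0365,0,0],[0.055,0.0131,-0.0365,0,0],[0.055,0.0131,-0.0365,0,0],[0.055,0.0131,-0.0365,0,0],[0.055,0.0131,-0.0365,0,0],[0.055,0.0131,-0.0365,0,0],[0.055,0.0131,-0.0365,0,0],[0.055,0.0131,-0.0365,0,0],[0.055,0.0131,-0.0365,0,0],[0.055,0.0131,-0.0365,0,0],[0.055,0.0131,-0.0365,0,0]]]'
python3 -m handwheel '[[[0.055,0.0131,-0.0365,0,0],[0.055,0.0131,-0.0365,0,0],[0.055,0.0131,-0.0365,0,0],[0.055,0,0,0.03,0],[0.055,0,0,0.03,0],[0.055,0,0,0.03,0],[0.055,0,0,0.03,0],[0.055,0,0,0.03,0],[0.055,0,0,0.03,0],[0.055,0,0,0.03,0],[0.055,0,0,0,0],[0.055,0,0,0,0]]]'
python3 look.py w6 tin_bay gift_box_centre
```

```text
time: 22.52
eef_pos: [0.371, -0.3148, 0.3068]
tcp_rot: [1.0, -0.0, 0.005, 0.007]
contact_force: [-0.3, -0.2, -0.1]
opening: 0.743
finger_force: 44.8
time: 23.52
eef_pos: [0.5261, 0.1276, 0.2967]
tcp_rot: [1.0, 0.0, -0.0, 0.0]
contact_force: [1.2, -0.9, -1.2]
opening: 0.746
finger_force: 44.8
time: 24.52
eef_pos: [0.5637, 0.2346, 0.085]
tcp_rot: [1.0, -0.0, -0.003, 0.001]
contact_force: [-0.1, -0.8, -0.3]
opening: 0.746
finger_force: 44.9
tcp [0.5637 0.2346 0.085 ] yaw of tool x -0.01323799984714142 t 24.5167
tin_bay 285 212 0.66 [0.5678 0.2285]
```

View pics/w6.png

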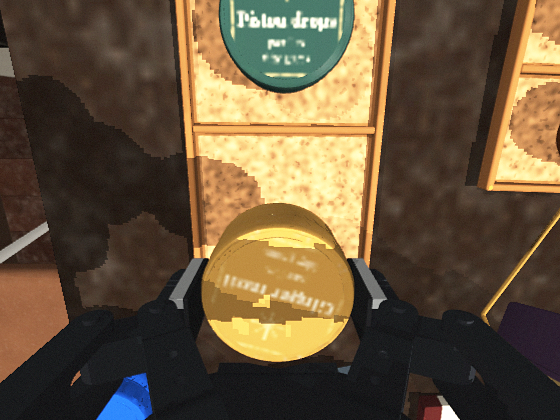

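```bash
python3 - <<'E'
from h import *
np.set_printoptions(precision=4,suppress=True)
for n,p in dict(dl=(191,130),dr=(378,130)).items(): print(n,onz('wrist',*p,.012)[:2])
print('tin',onz('wrist',278,291,.112)[:2])
E
```

```text
dl [0.6303 0.2929]
dr [0.6301 0.1681]
tin [0.5682 0.235 ]
```

```bash
python3 -m handwheel '[[[0.055,0.005,0.003,0.02,0],[0.055,0,0,0.025,0],[0.055,0,0,0.015,0],[0.055,0,0,0.008,0],[0.055,0,0,0,0],[0.055,0,0,0,0],[0.055,0,0,0,0]]]'
```

```text
time: 25.25
eef_pos: [0.5724, 0.2325, 0.0216]
tcp_rot: [1.0, -0.0, 0.002, -0.0]
contact_force: [0.5, 0.2, -0.6]
opening: 0.749
finger_force: 44.9
```

```bash
python3 -m handwheel '[[[0.055,-0.002,0,0.005,0],[0.055,0,0,0.002,0],[0.055,0,0,0,0],[0.055,0,0,0,0],[0.055,0,0,0,0]]]'
```

```text
time: 25.67
eef_pos: [0.5693, 0.2323, 0.0135]
tcp_rot: [1.0, -0.0, 0.001, -0.0]
contact_force: [-2.9, 0.0, 5.9]
opening: 0.743
finger_force: 45.3
```

```bash
python3 -m handwheel '[[[0.074,0,0,0,0],[0.074,0,0,0,0],[0.074,0,0,0,0],[0.076,0,0,-0.005,0],[0.076,0,0,-0.02,0],[0.085,0,0,-0.04,0],[0.085,0,0,-0.04,0],[0.085,0,0,-0.04,0],[0.085,0,0,-0.04,0],[0.085,0,0,-0.04,0],[0.085,-0.035,0.008,0,0],[0.085,-0.035,0.008,0,0]]]'
python3 -m handwheel '[[[0.085,-0.035,0.008,0,0],[0.085,-0.035,0.008,0,0],[0.085,-0.035,0.008,0,0],[0.085,0,0,0.03,-5.7],[0.085,0,0,0.03,-5.7],[0.085,0,0,0.02,0],[0.085,0,0,0,0],[0.085,0,0,0,0]]]'
python3 look.py w7 gift_box_centre
python3 - <<'E'
from h import *
im=viewer.read_camera('side')
w=cv2.imread('pics/w7.png')
a=cv2.resize(im[120:250,220:390],(390,300),interpolation=cv2.INTER_CUBIC);cv2.imwrite('pics/m7.png',np.hstack([cv2.resize(w,(400,300)),a]))
E
```

```text
time: 26.67
eef_pos: [0.5009, 0.2163, 0.2421]
tcp_rot: [1.0, -0.0, 0.004, -0.001]
contact_force: [-0.5, -0.0, -0.9]
opening: 0.998
finger_force: 0.0
time: 27.33
eef_pos: [0.3929, 0.1919, 0.1567]
tcp_rot: [0.995, 0.099, -0.001, 0.0]
contact_force: [0.5, 0.1, -0.3]
opening: 0.995
finger_force: 0.0
tcp [0.3929 0.1919 0.1567] yaw of tool x 11.362404970388377 t 27.3333
gift_box_centre 282 201 0.86 [0.3921 0.1877]
```

View pics/m7.png

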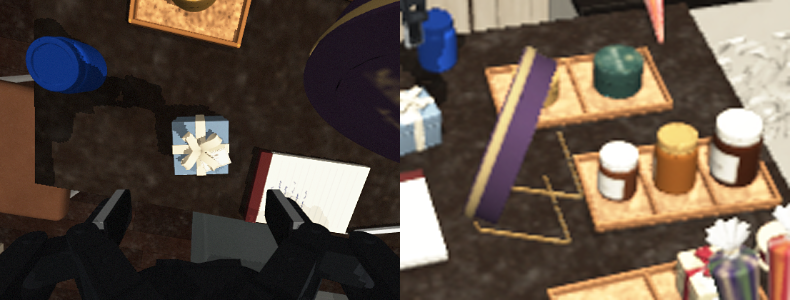

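```bash
python3 -m handwheel '[[[0.085,0,0.003,0.035,0],[0.085,0,0,0.035,0],[0.085,0,0,0.035,0],[0.085,0,0,0.02,0],[0.085,0,0,0.013,0],[0.085,0,0,0.007,0],[0.085,0,0,0,0],[0.085,0,0,0,0]]]'
python3 -m handwheel '[[[0.055,0,0,0,0],[0.055,0,0,0,0],[0.055,0,0,0,0],[0.055,0,0,0,0],[0.055,0,0,0,0],[0.055,0,0,0,0],[0.055,0,0,0,0]]]' 40
```

```text
time: 28.15
eef_pos: [0.3956, 0.1895, 0.0134]
tcp_rot: [0.995, 0.099, 0.001, -0.0]
contact_force: [0.4, 0.5, -0.0]
opening: 0.993
finger_force: 0.0
time: 28.73
eef_pos: [0.396, 0.1896, 0.0142]
tcp_rot: [0.995, 0.099, 0.002, -0.0]
contact_force: [-1.6, 0.0, 7.0]
opening: 0.732
finger_force: 44.3
```

```bash
python3 -m handwheel '[[[0.055,0,0,-0.02,0],[0.055,0,0,-0.04,0],[0.055,0,0,-0.04,0],[0.055,0,0,-0.04,0],[0.055,0,0,-0.04,0],[0.055,0,0,-0.04,0],[0.055,0,0,-0.04,0],[0.055,0,0,-0.035,6.7],[0.055,0,0,0,0]]]'
python3 -m handwheel '[[[0.055,0.0124,0.0353,0,0],[0.055,0.0124,0.0353,0,0],[0.055,0.0124,0.0353,0,0],[0.055,0.0124,0.0353,0,0],[0.055,0.0124,0.0353,0,0],[0.055,0.0124,0.0353,0,0],[0.055,0.0124,0.0353,0,0],[0.055,0.0124,0.0353,0,0],[0.055,0.0124,0.0353,0,0],[0.055,0.0124,0.0353,0,0],[0.055,0.0124,0.0353,0,0],[0.055,0,0,0,0]]]'
python3 -m handwheel '[[[0.055,0,0,0.03,0],[0.055,0,0,0.03,0],[0.055,0,0,0.03,0],[0.055,0,0,0.03,0],[0.055,0,0,0.03,0],[0.055,0,0,0.03,0],[0.055,0,0,0,0],[0.055,0,0,0,0]]]'
python3 look.py w8 box_bay
```

```text
time: 29.48
eef_pos: [0.3972, 0.1899, 0.3168]
tcp_rot: [0.999, 0.039, 0.008, -0.001]
contact_force: [1.3, 0.3, 0.3]
opening: 0.738
finger_force: 44.5
time: 30.48
eef_pos: [0.5627, -0.1922, 0.3052]
tcp_rot: [0.999, 0.039, -0.001, 0.001]
contact_force: [-0.9, 0.6, -1.2]
opening: 0.734
finger_force: 44.6
time: 31.15
eef_pos: [0.5602, -0.1855, 0.1251]
tcp_rot: [0.999, 0.041, -0.002, -0.001]
contact_force: [0.8, -0.7, -1.4]
opening: 0.735
finger_force: 44.4
tcp [ 0.5602 -0.1855  0.1251] yaw of tool x 4.715025024716037 t 31.15
```

View pics/w8.png

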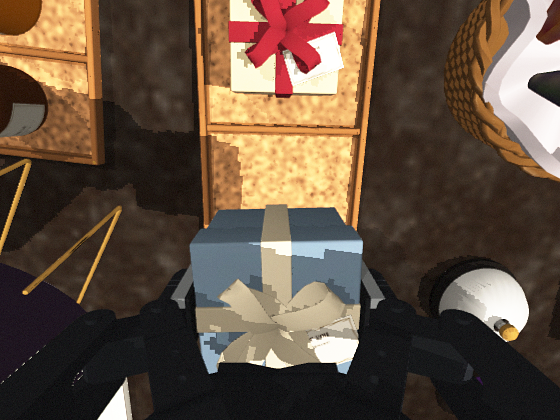

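The box is held square to the tray, whose divider runs from (202,129) to (364,131). The bell at (490,300) is clear.

```bash
python3 - <<'E'
from h import *
np.set_printoptions(precision=4,suppress=True)
a,b=[onz('wrist',*p,.012)[:2] for p in ((202,129),(364,131))]; m=(a+b)/2; n=np.array([-(b-a)[1],(b-a)[0]])/np.linalg.norm(b-a)
print(a,b,np.linalg.norm(a-b),n,m-.057*n)
zt=.1251-.014+.05
p=[onz('wrist',*q,zt)[:2] for q in ((193,240),(363,240))]; print('box top far edge mid',np.mean(p,0),p[0]-p[1])
E
```

```text
[ 0.6197 -0.1236] [ 0.6284 -0.2506] 0.12730015397415864 [0.9976 0.0686] [ 0.5672 -0.191 ]
box top far edge mid [ 0.5908 -0.1852] [-0.005   0.0626]
```

```bash
python3 -m handwheel '[[[0.055,0.006,0.002,0.025,0],[0.055,0,0,0.03,0],[0.055,0,0,0.025,0],[0.055,0,0,0.012,0],[0.055,0,0,0.007,0],[0.055,0,0,0,0],[0.055,0,0,0,0],[0.055,0,0,0,0]]]'
```

```text
time: 31.92
eef_pos: [0.5697, -0.189, 0.0307]
tcp_rot: [0.999, 0.041, 0.002, 0.001]
contact_force: [-0.3, -0.2, -1.7]
opening: 0.727
finger_force: 44.5
```

```bash
python3 -m handwheel '[[[0.055,-0.003,0,0.006,0],[0.055,0,0,0.004,0],[0.055,0,0,0.002,0],[0.055,0,0,0,0],[0.055,0,0,0,0],[0.055,0,0,0,0]]]'
```

```text
time: 32.42
eef_pos: [0.5654, -0.1888, 0.0182]
tcp_rot: [0.999, 0.041, -0.0, 0.0]
contact_force: [-3.5, 0.5, 7.7]
opening: 0.738
finger_force: 45.5
```

```bash
python3 -m handwheel '[[[0.073,0,0,0,0],[0.073,0,0,0,0],[0.073,0,0,0,0],[0.075,0,0,-0.005,0],[0.075,0,0,-0.02,0],[0.085,0,0,-0.04,0],[0.085,0,0,-0.04,0],[0.085,0,0,-0.04,0],[0.085,0,0,-0.04,0],[0.085,0,0,-0.04,0],[0.085,0,0,-0.04,0],[0.085,0,0,-0.04,0]]]'
python3 -m handwheel '[[[0.085,-0.02,-0.035,0,0],[0.085,-0.02,-0.035,0,0],[0.085,-0.02,-0.035,0,0],[0.085,-0.02,-0.035,0,0],[0.085,0,-0.035,0,0],[0.085,0,-0.035,0,0],[0.085,0,0,0,0],[0.085,0,0,0,0]]]'
python3 look.py w9
python3 - <<'E'
from h import *
w=cv2.imread('pics/w9.png'); s=viewer.read_camera('side')
cv2.imwrite('pics/m9.png',np.hstack([cv2.resize(w,(440,330)),cv2.resize(s[110:300,220:400],(340,330),interpolation=cv2.INTER_CUBIC)]))
E
```

```text
time: 33.42
eef_pos: [0.5646, -0.1881, 0.3235]
tcp_rot: [0.999, 0.041, 0.0, 0.0]
contact_force: [0.4, -0.5, -0.7]
opening: 0.992
finger_force: 0.0
time: 34.08
eef_pos: [0.4678, 0.0157, 0.3217]
tcp_rot: [0.999, 0.043, 0.0, 0.0]
contact_force: [0.2, -0.0, -0.7]
opening: 0.996
finger_force: 0.0
tcp [0.4678 0.0157 0.3217] yaw of tool x 4.896642074312578 t 34.0833
tall_jar_centre 33 163 0.64 [0.4512 0.3393]
short_jar_centre 284 43 0.70 [0.6241 0.0206]
tin_centre 112 80 0.98 [0.565  0.2382]
gift_box_centre 443 115 0.68 [ 0.5579 -0.1955]
tin_bay 113 78 0.42 [0.5675 0.2435]
```

View pics/m9.png

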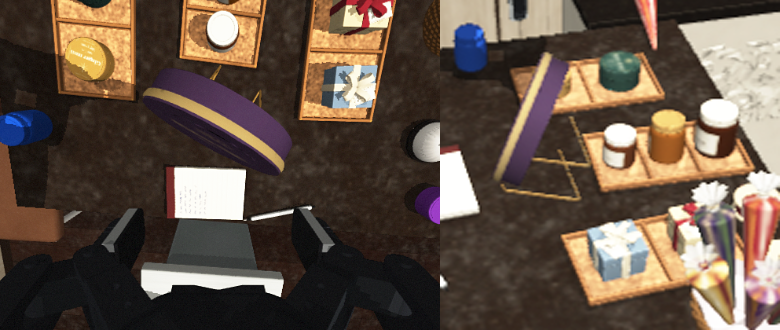

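All four stand in their bays. The box's margin is worth measuring against the tray edges, so I take one enlarged crop.

```bash
python3 - <<'E'
import cv2
w=cv2.imread('pics/w9.png'); a=w[50:170,370:500]; b=w[10:140,60:190]
import numpy as np
cv2.imwrite('pics/z9.png',np.hstack([cv2.resize(a,(390,360),interpolation=cv2.INTER_CUBIC),cv2.resize(b,(360,360),interpolation=cv2.INTER_CUBIC)]))
E
```

```text
(no output)
```

View pics/z9.png

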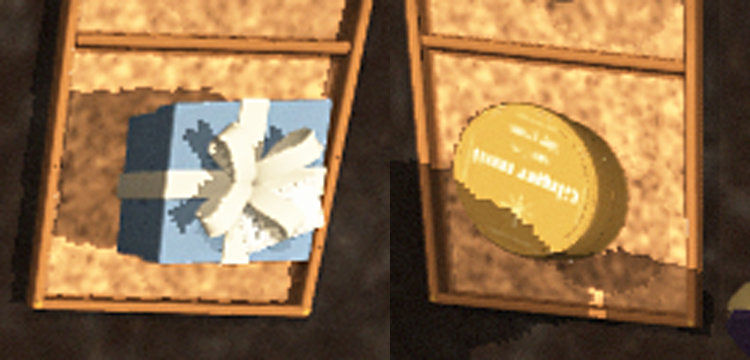

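```bash
python3 - <<'E'
from h import *
np.set_printoptions(precision=4,suppress=True)
A=lambda x,y,z:onz('wrist',370+x/3,50+y/3,z)[:2]
B=lambda x,y,z:onz('wrist',60+(x-390)/2.77,10+y/2.77,z)[:2]
def bay(F,d1,d2,n1,n2):
    d=(F(*d1,.012)+F(*d2,.012))/2;n=(F(*n1,.012)+F(*n2,.012))/2
    x=(d-n)/np.linalg.norm(d-n); print('len',np.linalg.norm(d-n)); return n+x*(np.linalg.norm(d-n)+2)*.51
print('box bay',bay(A,(76,42),(350,48),(38,305),(310,312)),'box',np.mean([A(*p,.054) for p in((172,103),(330,98),(310,262),(160,264))],0))
print('box edge yaw',np.degrees(np.arctan2(*(A(330,98,.054)-A(310,262,.054))[::-1])))
print('tin bay',bay(B,(420,40),(688,68),(432,298),(697,325)),'tin',B(525,180,.040))
E
```

```text
len 0.11252757249598058
box bay [ 1.5808 -0.1237] box [ 0.5607 -0.1913]
box edge yaw 7.4808159863861645
len 0.11314373278873023
tin bay [1.5906 0.2098] tin [0.5698 0.2284]
```

```bash
python3 - <<'E'
from h import *
np.set_printoptions(precision=4,suppress=True)
A=lambda x,y:onz('wrist',370+x/3,50+y/3,.012)[:2]
B=lambda x,y:onz('wrist',60+(x-390)/2.77,10+y/2.77,.012)[:2]
for P in ([A(76,42),A(350,48)],[A(38,305),A(310,312)]),([B(420,40),B(688,68)],[B(432,298),B(697,325)]):
    d,n=np.mean(P[0],0),np.mean(P[1],0); x=(d-n)/np.linalg.norm(d-n); print(n+x*(.5*np.linalg.norm(d-n)+.002),x)
E
```

```text
[ 0.5638 -0.1904] [0.9979 0.0655]
[0.5716 0.226 ] [ 0.9999 -0.0159]
```

The box and the tin are each about 3 mm off centre, and the jars are centred too. I'm handing the job in.

```bash
python3 -c "
from plant import sign_off
print(sign_off())"
```

```text
the job is handed in; nothing more can be done
None
```

I handed the job in at about 34 s: all four things stand upright in their bays, the box and tin measured about 3 mm off centre and the jars looked centred, and the bell was never touched; `sign_off()` gave no verdict.

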